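# Hold a wood sample in the tester's slot

## Task

Pick up the long thin wooden slat and pass one end, level, through the slot in the front of the grey sample tester, pushing the spring-loaded pad inside until the pointer on top stands between its two pairs of marks. Finish while still gripping the slat there, without jamming it hard against the housing: if you let go, the spring pushes it out. Leave the other offcuts where they are.

Things in the scene. Friction and masses are not known exactly. Their poses are not given: they have to be found in the camera images.
- slat_center (a point): Centre of the loose planed wooden slat, 34 x 130 x 18 mm (x, y, z), about 0.05 kg, the longest and thinnest of three wood offcuts, lying flat on the bench (centre 9 mm up). Its own y runs along its 130 mm length, z is its thickness; both ends and both faces are alike.
- short_block_center (a point): Centre of a bystanding loose wood offcut, 50 x 75 x 19 mm, lying flat; not to be moved (it may stand where the slat might have been).
- thick_block_center (a point): Centre of a bystanding loose wood offcut, 40 x 62 x 40 mm; not to be moved.
- tester: Grey sheet-metal sample tester, fixed to the bench, 110 deep (x) x 150 wide (y) x 115 mm high; origin at the centre of its underside, its front looks along its own -x. The pointer on top rises to 127 mm.
- slot_mouth (a point): Centre of the slot, on the outer plane of the tester's front panel, 70 mm above the bench; axes as the tester's: +x points horizontally into the slot, y along its width. The slot is 38 mm wide and 22 mm high (2 mm clearance on every side of the slat) in a panel 4 mm thick, edged by a rounded steel lip that stands 3 mm proud. The hollow inside is wide open, apart from the pad.
- pad_face (a point): Centre of the front face of the spring-loaded pad inside the tester (34 x 20 mm), 28 mm behind slot_mouth when at rest; the slat's end pushes it along the tester's +x.
- feeler (a joint): Travel of the pad and of the pointer on top, m: 0 at rest, grows as the slat pushes it in, stop at 0.024. The two pairs of raised marks beside the pointer stand at 0.006 and 0.018 (the middle is 0.012). The spring pushes back with 2 N at rest and about 3.2 N at 0.012.
Not all that is in view belongs to the job. Of the things that look like the part that bears slat_center, take the one that is farthest to the robot's left at the start.

How it is judged:
By the outcome, as a careful person would: the job done as asked, in the order asked, and still so for the second after the job is handed in, while the arm keeps its last pose, push and grip.
It also fails if it takes over 45 s, if anything falls off the work surface, if the arm or the gripper's body presses on something with over 40 N, if the wrist force passes 120 N, or if a joint passes its speed limit or range.

## Robot

A 6-joint arm with a two-finger parallel gripper is mounted at the origin on a cart in front of the work surface, level with it; the furniture and walls round the work are solid. World frame = base frame: x ahead of the robot, y to its left, z up, the work surface at z = 0. Lengths are in m, angles in rad, forces in N, time in s.
With the tool pointing down it reaches from about 0.375 to 0.9 m from the base axis. Payload 3.1 kg.
Tool frame: the origin (TCP) lies where the fingers leave the gripper's body, on its centre line; the fingertips stand 70 mm ahead of it and the grasp point (between the pads) lies 51 mm ahead of it; z points along the fingers, y is the line along which they close (so a half turn about z gives the same grasp; the last joint's range is limited). The gripper opens to 87 mm and grips with 3 to 60 N. Pads are 19 mm wide; open, the fingers measure 117 mm over their backs; the gripper's body (75 mm by 190 mm) begins 51 mm behind the grasp point.
Start: joints at [-1.319, 0.527, 1.433, -0, 1.181, -0.178], TCP at [0.26, -0.568, 0.292] pointing down, gripper open.
Joint ranges: [-3.08, 3.08], [-0.75, 2.2], [0.22, 2.44], [-1.43, 4.57], [0, 2.65], [-2.85, 2.85]. Speed limits (rad/s): [2.79, 2.79, 3.14, 3.14, 3.14, 3.14].

## Interface

Orientations are given as a unit quaternion [x, y, z, w].
In Python, from rig import robot gives the robot as it stands.
- The arm moves only by the tool send_rows, never from a script. Its argument "deltas" is text: rows parted by semicolons, each of 7 numbers parted by spaces: the shift along the tool's x, y, z in mm, then the turn, a rotation vector about the tool's x, y, z in degrees, then the opening, from 0 (shut) to 1 (fully open). A call has 1 to 10 rows; each row shifts and turns the commanded pose from where the row before left it, along the tool's axes as they then stand; what a row does not reach is not made up. A row lasts 1/8 s, in which the tool goes at most 62.5 mm and 10.7 degrees, less where a joint would pass 70% of its speed; a pose out of reach is approached as far as the arm can. A call is refused whole if a number of a shift passes 62.5 or a number of a turn 10.7, either way. A call with a gripper value outside its range is refused whole. The fingers move at their own pace and stop on an object; "newtons" is the grip in N (left out, the last holds). Time passes only in rows, so rows that do not move let the fingers close. It gives the time, the measured TCP pose, the force, the opening and the grip force at its end, in the units of the state.
- robot.get_obs(): the state, without advancing time (a new reading comes with each control period).
- robot.camera(name): name is "side" or "top"; returns a dict with "image" (384x512x3 uint8, red, green, blue), "depth" (384x512 float32, m along the optical axis (not along the pixel's ray), 0 where there is no reading), "fovy" (degrees; the focal length in pixels is half the picture's height over the tangent of half this angle, whatever the lens; pixels are square), "cx", "cy" (the principal point, pixels), "rvec" (rotation vector, rad) and "tvec" (3), from world to camera coordinates, as OpenCV has them. Camera axes: x right, y down, z forward; pixel columns grow to the right and rows downward; lengths in m; the calibration is good to about 2 mm. A picture is of the moment at which its call begins.
- robot.hand_in(): hands the job in; it is judged then, once.
Trained networks look in the newest picture that a camera, given by its name, has taken for a name from the list of things; names that differ only in an ending like _2 or _b are one class to them, and where a whole thing is asked for, a point or a joint stands for the part that bears it (a point fixed in the world has none). Each returns a list of dicts, best first, with "p" (0 to 1); they miss things now and then, are a little off and sometimes report something else, mostly with a low value. They report only what shows in the picture. A call takes as long as a camera call. They do not tell look-alikes from the thing itself.
- robot.find_in(camera, thing): "box" ([left, top, right, bottom] in pixels, round what is visible of it).
- robot.cut_out(camera, thing): "region" (384x512 bool, what is visible of it) and "box" ([left, top, right, bottom] in pixels, round what is visible of it).
The state is a dict: "time": time; "q": joint angles; "joint_velocities": joint speeds; "joint_torque": joint torques, N m; "position": TCP position; "tool_rot": TCP orientation; "ft_force": force on the tool from outside, world axes, zero at the start; "moment": the same for the moment, N m; "grip_width": finger opening in m; "grip_force": force on a finger pad.
Only numpy, scipy, OpenCV 4.12 (cv2) and the standard library are available. Lean on these libraries where they do the work, as an engineer would, in place of code of your own. Each camera call takes 0.05 s, during which the arm holds its last target. There are 200 camera calls.

## Working session

There is one attempt and no reset: what is moved stays moved. The work goes in short steps, Python scripts to look and compute and a tool call to move; the robot and the scene stay as the last step left them, time stands still between calls to the robot, and variables do not carry over. Pictures are saved under pics/ and viewed, at most 10 in all, crops included, and the job is handed in when it is done.

Besides the shell and the picture viewer there is one more tool, called after "Emit:" as name(argument=value, ...) on one line, values as JSON. send_rows: Moves the arm, as the interface text tells. Its arguments: {"type":"object","properties":{"deltas":{"type":"string"},"newtons":{"type":"number"}},"required":["deltas"]}

```bash
mkdir -p pics
cat > h.py <<'E'
import numpy as np, cv2
from rig import robot
def cam(n):
    c=robot.camera(n); c['f']=192/np.tan(np.radians(c['fovy'])/2); c['R']=cv2.Rodrigues(np.array(c['rvec'],float))[0]; c['t']=np.array(c['tvec'],float); return c
def pts(c,mask):
    v,u=np.nonzero(mask&(c['depth']>0)); d=c['depth'][v,u]
    P=np.stack([(u-c['cx'])/c['f']*d,(v-c['cy'])/c['f']*d,d],1)
    return (P-c['t'])@c['R']
def proj(c,p):
    q=c['R']@np.array(p)+c['t']; return c['f']*q[0]/q[2]+c['cx'],c['f']*q[1]/q[2]+c['cy']
def save(c,name,box=None,s=1):
    im=c['image'][:,:,::-1]
    if box: im=im[box[1]:box[3],box[0]:box[2]]
    cv2.imwrite('pics/'+name,cv2.resize(im,None,fx=s,fy=s,interpolation=cv2.INTER_CUBIC))
E
python3 - <<'E'
from h import *
for n in ('top','side'):
    c=cam(n); save(c,n+'0.png',None,1.5)
    print(n,'cam pos',-c['R'].T@c['t'],c['fovy'],c['R'].round(2).tolist())
    for th in ('slat_center','short_block_center','thick_block_center','tester'):
        for r in robot.cut_out(n,th):
            P=pts(c,r['region']); 
            if len(P)<5: continue
            print(th,round(r['p'],2),np.round(r['box']),np.median(P,0).round(3),P.min(0).round(3),P.max(0).round(3))
print(robot.get_obs())
E
```

```text
top cam pos [ 0.45928216 -0.26787345  1.40522665] 57.7266645191447 [[0.0, -1.0, -0.02], [-0.99, -0.0, -0.1], [0.1, 0.02, -0.99]]
slat_center 0.8 [359. 228. 394. 240.] [ 0.44  -0.687  0.018] [ 0.416 -0.747  0.01 ] [ 0.467 -0.624  0.029]
slat_center 0.75 [239. 220. 271. 235.] [ 0.469 -0.211  0.018] [ 0.433 -0.275 -0.007] [ 0.501 -0.146  0.026]
slat_center 0.57 [337. 189. 372. 207.] [ 0.589 -0.601  0.018] [ 0.566 -0.668 -0.006] [ 0.612 -0.54   0.026]
short_block_center 0.63 [195. 213. 214. 234.] [ 0.484 -0.007  0.018] [ 0.452 -0.046 -0.005] [0.516 0.036 0.028]
thick_block_center 0.55 [147. 225. 167. 235.] [0.463 0.176 0.038] [0.432 0.146 0.001] [0.495 0.212 0.048]
tester 0.71 [177. 151. 224. 189.] [ 0.685 -0.002  0.114] [ 0.623 -0.08  -0.002] [0.785 0.083 0.129]
side cam pos [0.57155741 0.51082581 1.22145434] 50.97373025549906 [[-1.0, -0.04, 0.01], [-0.04, 0.83, -0.55], [0.01, -0.55, -0.83]]
slat_center 0.73 [253. 115. 265. 136.] [ 0.586 -0.601  0.017] [ 0.565 -0.673 -0.006] [ 0.609 -0.537  0.025]
slat_center 0.6 [281. 190. 298. 228.] [ 0.465 -0.204  0.017] [ 0.429 -0.283 -0.005] [ 0.5 
[... 472 characters left out ...]
31948613e+00,  5.27526902e-01,  1.43277045e+00, -1.05103632e-05,
        1.18142450e+00, -1.78525578e-01]), 'joint_velocities': array([ 1.92602573e-03, -1.92920062e-03, -6.66092356e-05, -1.08621379e-03,
       -3.48308199e-03,  1.12824808e-03]), 'joint_torque': array([-4.84582706e-04, -4.39605010e+01, -1.76789546e+01,  6.33767294e-02,
        5.15307847e-02, -3.91530614e-05]), 'position': array([ 0.26044547, -0.56808092,  0.29220938]), 'tool_rot': array([ 9.76993482e-01,  2.13269154e-01, -7.20899149e-06, -6.43829736e-05]), 'ft_force': array([ 1.0927435 , -0.06482801, -0.28606556]), 'moment': array([ 0.00537865, -0.02111194,  0.00332333]), 'grip_force': 0.0, 'grip_width': 0.08698879213606278}
```

View pics/top0.png

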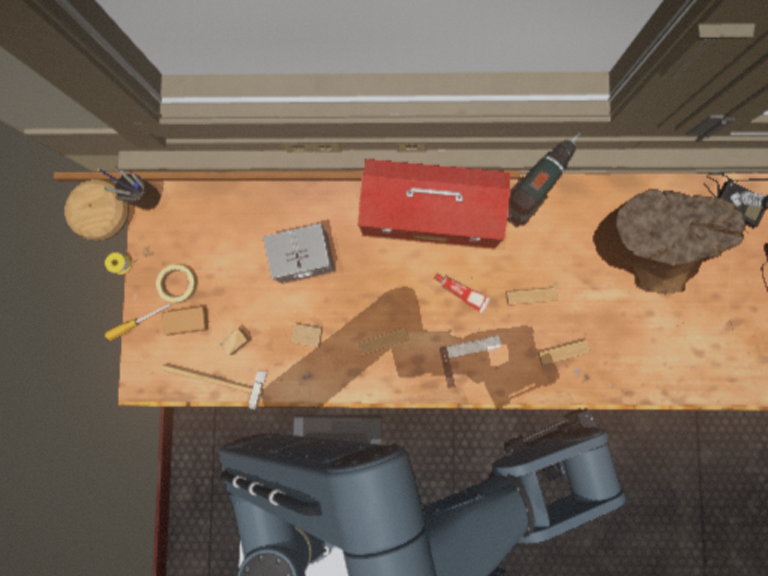

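View pics/side0.png

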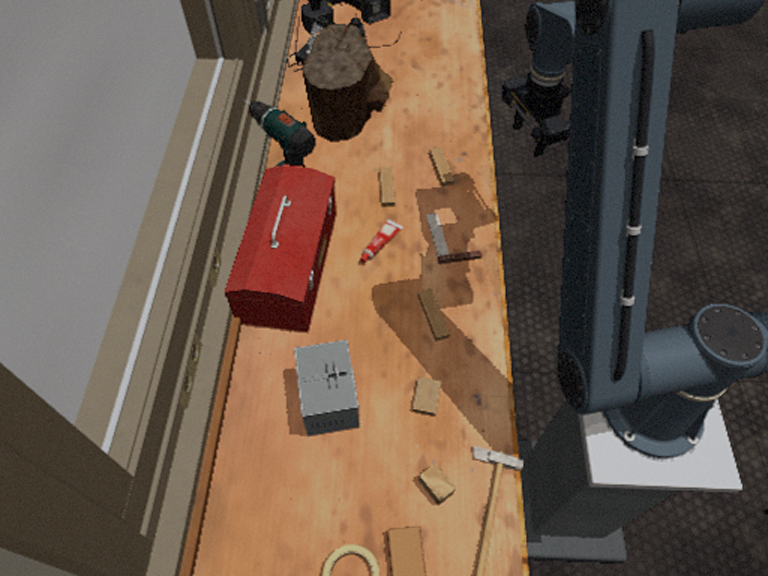

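Slat look-alikes in the unscaled top view are at (255,227), (376,234) and (354,198). The first, in the shadow, has the largest y (-0.21), so it is the robot's leftmost and the one meant. I'll confirm it in a crop and measure it together with the tester.

Run:
```python
from h import *
def rect(P):
    (c,s,a)=cv2.minAreaRect((P[:,:2]*1000).astype(np.float32)); 
    return np.round(c,1),np.round(s,1),round(a,1)
for n in ('top','side'):
    c=cam(n)
    if n=='top':
        save(c,'crop_slat.png',(130,140,290,250),5)
    for th,lo,hi in (('slat_center',.012,.03),('tester',.108,.12)):
        for r in robot.cut_out(n,th):
            P=pts(c,r['region']);
            if th=='slat_center' and P[:,1].mean()<-.4: continue
            P=P[(P[:,2]>lo)&(P[:,2]<hi)]
            d=P[:,:2]-P[:,:2].mean(0); w,V=np.linalg.eigh(d.T@d)
            print(n,th,len(P),rect(P),'mean',P.mean(0).round(4),'pca',np.degrees(np.arctan2(V[1,1],V[0,1])).round(1))
    if n=='side': save(c,'crop_tester.png',(180,180,320,300),5)
```

```text
top slat_center 223 (array([ 469.4, -210.4]), array([ 32.3, 122.1]), 21.8) mean [ 0.4669 -0.2077  0.0182] pca 109.6
top tester 1086 (array([692.5,   5.2]), array([112.1, 150.5]), 12.9) mean [0.6921 0.0045 0.1147] pca 101.6
side slat_center 322 (array([ 465.4, -209.7]), array([ 35.2, 133.1]), 19.0) mean [ 0.4652 -0.2074  0.0177] pca 108.0
side tester 1671 (array([690.4,   6.8]), array([110., 152.]), 12.7) mean [0.6901 0.0106 0.1144] pca 102.2
```

View pics/crop_slat.png

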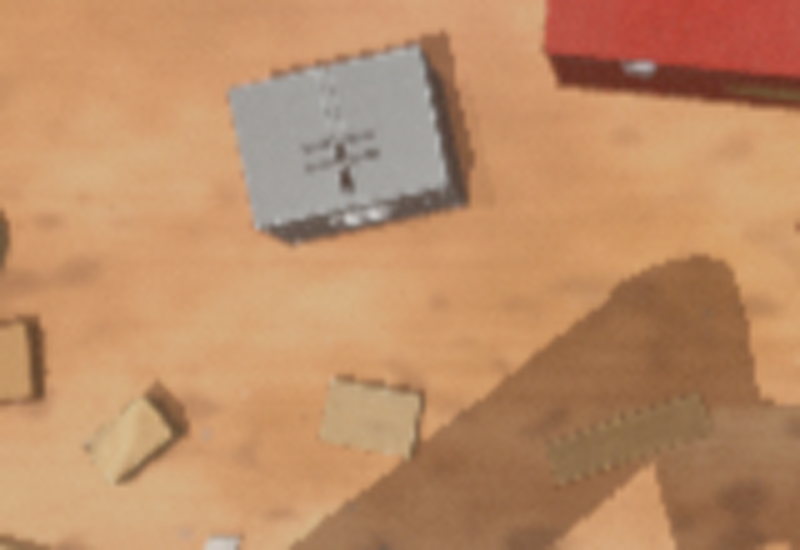

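View pics/crop_tester.png

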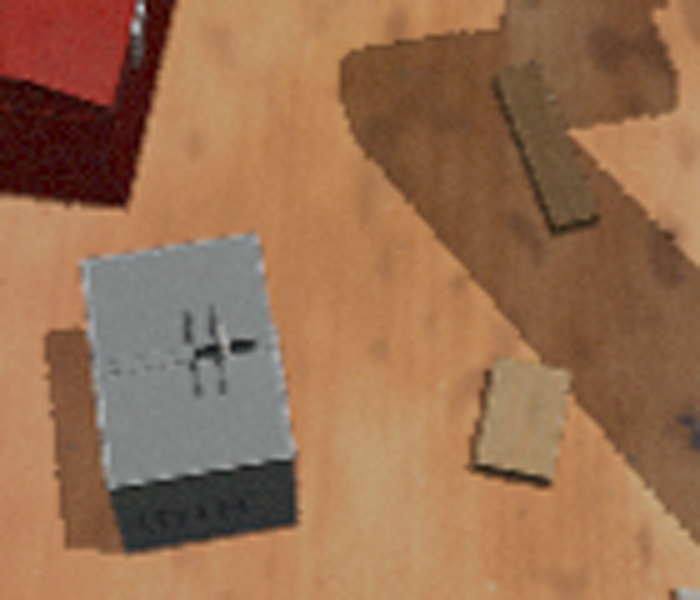

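The crop shows a long thin plank at crop (630,435), i.e. (256,227), next to the short block (370,415) and the thick block (135,435). This is the slat meant. The tester's bright lip sits at the middle of its front edge, (362,214). Next I turn the tool and go above a point 20 mm behind the slat's centre.

Emit:
send_rows(deltas="0 0 0 0 0 -10.5 1;0 0 0 0 0 -10.5 1;0 0 0 0 0 -10.5 1;0 0 0 0 0 -10.5 1;0 0 0 0 0 -10.5 1;0 0 0 0 0 -10.5 1;0 0 0 0 0 -10.5 1;0 0 0 0 0 -10.5 1")

```text
time: 1.8
position: [0.2605, -0.5681, 0.2923]
tool_rot: [0.581, 0.814, -0.0, -0.0]
ft_force: [0.3, 0.1, 0.2]
grip_width: 0.0868
grip_force: 0.0
```

Emit:
send_rows(deltas="32 38.7 16.5 0 0 0 1;32 38.7 16.5 0 0 0 1;32 38.7 16.5 0 0 0 1;32 38.7 16.5 0 0 0 1;32 38.7 16.5 0 0 0 1;32 38.7 16.5 0 0 0 1;32 38.7 16.5 0 0 0 1;32 38.7 16.5 0 0 0 1;0 0 0 0 0 0 1;0 0 0 0 0 0 1")

```text
time: 3.05
position: [0.4724, -0.2271, 0.1605]
tool_rot: [0.583, 0.812, -0.0, 0.0]
ft_force: [-0.4, -0.0, -0.3]
grip_width: 0.0872
grip_force: 0.0
```

```bash
cat >> h.py <<'E'
from scipy.spatial.transform import Rotation as Ro
def state():
    o=robot.get_obs(); R=Ro.from_quat(o['tool_rot']).as_matrix()
    print('t',round(o['time'],2),'p',(o['position']*1000).round(1),'yaw',np.degrees(np.arctan2(R[1,0],R[0,0])).round(2),'z',R[:,2].round(4),'F',o['ft_force'].round(1),'w',round(o['grip_width']*1000,1),'g',round(o['grip_force'],1)); return o,R
def to(p,R,o): print('delta tool mm',(R.T@(np.array(p)-o['position'])*1000).round(1))
def slat(zl,zh,names=('top','side')):
    for n in names:
        c=cam(n)
        for r in robot.cut_out(n,'slat_center'):
            P=pts(c,r['region'])
            if len(P)<20 or P[:,1].mean()<-.4: continue
            P=P[(P[:,2]>zl)&(P[:,2]<zh)]
            if len(P)<10: continue
            (k,s,a)=cv2.minAreaRect((P[:,:2]*1000).astype(np.float32)); print(n,len(P),np.round(k,1),np.round(s,1),round(a,1),'z',np.median(P[:,2]).round(4))
E
python3 - <<'E'
from h import *
o,R=state(); slat(.012,.03); to([.473,-.228,.073],R,o)
E
```

```text
t 3.05 p [ 472.4 -227.1  160.5] yaw 108.67 z [ 6.e-04 -9.e-04 -1.e+00] F [-0.4 -0.  -0.3] w 87.2 g 0.0
side 312 [ 466.3 -209.4] [ 35.5 132.7] 17.4 z 0.0179
delta tool mm [-1.   0.2 87.5]
```

Emit:
send_rows(deltas="0 0 20 0 0 0 1;0 0 20 0 0 0 1;0 0 20 0 0 0 1;0 0 17 0 0 0 1;0 0 10 0 0 0 1;0 0 0 0 0 0 1;0 0 0 0 0 0 0.3;0 0 0 0 0 0 0.2;0 0 0 0 0 0 0.2;0 0 0 0 0 0 0.2", newtons=30)

```text
time: 4.5
position: [0.4722, -0.2267, 0.0735]
tool_rot: [0.583, 0.812, -0.0, 0.0]
ft_force: [-0.2, -0.3, 0.1]
grip_width: 0.0552
grip_force: 0.0
```

Emit:
send_rows(deltas="0 0 0 0 0 0 0.2;0 0 0 0 0 0 0.2;0 0 0 0 0 0 0.2;0 0 -10 0 0 0 0.2;0 0 -20 0 0 0 0.2;0 0 -20 0 0 0 0.2;0 0 -20 0 0 0 0.2;0 0 -15 0 0 0 0.2;0 0 0 0 0 0 0.2;0 0 0 0 0 0 0.2")

```text
time: 5.75
position: [0.4718, -0.2265, 0.1579]
tool_rot: [0.583, 0.812, 0.0, -0.0]
ft_force: [-0.1, -0.3, 0.1]
grip_width: 0.0337
grip_force: 30.0
```

Run:
```python
from h import *
o,R=state(); slat(.05,.12)
```

```text
t 5.75 p [ 471.8 -226.5  157.9] yaw 108.62 z [-7.e-04  5.e-04 -1.e+00] F [-0.1 -0.3  0.1] w 33.7 g 30.0
side 261 [ 462.2 -197.9] [ 33.8 109.5] 18.8 z 0.1012
```

Emit:
send_rows(deltas="0 0 0 0 0 9.6 0.2;0 0 0 0 0 9.6 0.2;0 0 0 0 0 9.6 0.2;0 0 0 0 0 9.6 0.2;0 0 0 0 0 9.6 0.2;0 0 0 0 0 9.6 0.2;0 0 0 0 0 9.6 0.2;0 0 0 0 0 9.6 0.2;0 0 0 0 0 9.6 0.2;0 0 0 0 0 9.6 0.2")

```text
time: 7.2
position: [0.4719, -0.2265, 0.1577]
tool_rot: [0.994, 0.107, -0.0, -0.0]
ft_force: [-1.1, -0.9, -0.2]
grip_width: 0.0338
grip_force: 30.0
```

Run:
```python
from h import *
o,R=state(); 
to([.5275,-.030,.1345],R,o)
for n in ('top','side'):
    c=cam(n)
    if n=='top': save(c,'crop_lip.png',(160,140,260,215),8)
    r=robot.cut_out(n,'tester')[0]; P=pts(c,r['region'])
    T=P[(P[:,2]>.108)&(P[:,2]<.12)]
    (k,s,a)=cv2.minAreaRect((T[:,:2]*1000).astype(np.float32)); print(n,k,s,a)
    u=np.array([np.cos(np.radians(12.6)),np.sin(np.radians(12.6))]); v=np.array([-u[1],u[0]])
    d=P[:,:2]*1000-np.array([691.5,6]); L=np.stack([d@u,d@v,P[:,2]*1000],1)
    tt=L[(P[:,2]>.108)&(P[:,2]<.12)]; print('top ext',np.percentile(tt,[1,99],axis=0).round(1).tolist())
    pr=L[L[:,2]>121]; print('pointer',len(pr),pr.mean(0).round(1) if len(pr) else '')
    f=L[(L[:,2]<105)&(L[:,2]>30)&(L[:,0]<-45)]; print('front',len(f)); print(f[f[:,0].argsort()][:20].round(0).tolist())
```

```text
t 7.2 p [ 471.9 -226.5  157.7] yaw 12.31 z [-1.e-03  8.e-04 -1.e+00] F [-1.1 -0.9 -0.2] w 33.8 g 30.0
delta tool mm [  96.3 -180.1   23.3]
top (692.1968994140625, 5.128662109375) (111.75419616699219, 150.30226135253906) 12.6426362991333
top ext [[-54.3, -74.9, 109.0], [53.7, 72.3, 119.6]]
pointer 21 [-16.6  -5.2 122.3]
front 123
[[-58.0, -19.0, 87.0], [-58.0, 0.0, 89.0], [-58.0, 17.0, 85.0], [-57.0, 2.0, 59.0], [-57.0, -25.0, 74.0], [-57.0, 22.0, 61.0], [-57.0, -17.0, 56.0], [-57.0, 4.0, 88.0], [-57.0, 21.0, 85.0], [-57.0, -15.0, 85.0], [-56.0, 6.0, 59.0], [-56.0, -10.0, 61.0], [-56.0, -11.0, 88.0], [-56.0, 20.0, 49.0], [-56.0, 8.0, 88.0], [-56.0, -13.0, 53.0], [-56.0, -26.0, 60.0], [-56.0, -8.0, 89.0], [-56.0, 10.0, 59.0], [-56.0, -69.0, 104.0]]
side (690.3973388671875, 6.769622802734375) (110.14403533935547, 152.45545959472656) 12.703849792480469
top ext [[-54.7, -71.6, 109.4], [52.7, 75.6, 119.1]]
pointer 16 [-20.    8.  122.9]
front 42
[[-58.0, 1.0, 85.0], [-58.0, -18.0, 88.0], [-58.0, 22.0, 81.0], [-58.0, 4.0, 84.0], [-58.0, -16.0, 86.0], [-56.0, 75.0, 90.0], [-56.0, 75.0, 83.0], [-55.0, 75.0, 77.0], [-55.0, 75.0, 66.0], [-55.0, 75.0, 52.0], [-55.0, 77.0, 65.0], [-55.0, 77.0, 47.0], [-55.0, 76.0, 38.0], [-53.0, 73.0, 104.0], [-53.0, 75.0, 100.0], [-53.0, 74.0, 91.0], [-53.0, 75.0, 85.0], [-52.0, 76.0, 80.0], [-52.0, 75.0, 68.0], [-52.0, 75.0, 61.0]]
```

View pics/crop_lip.png

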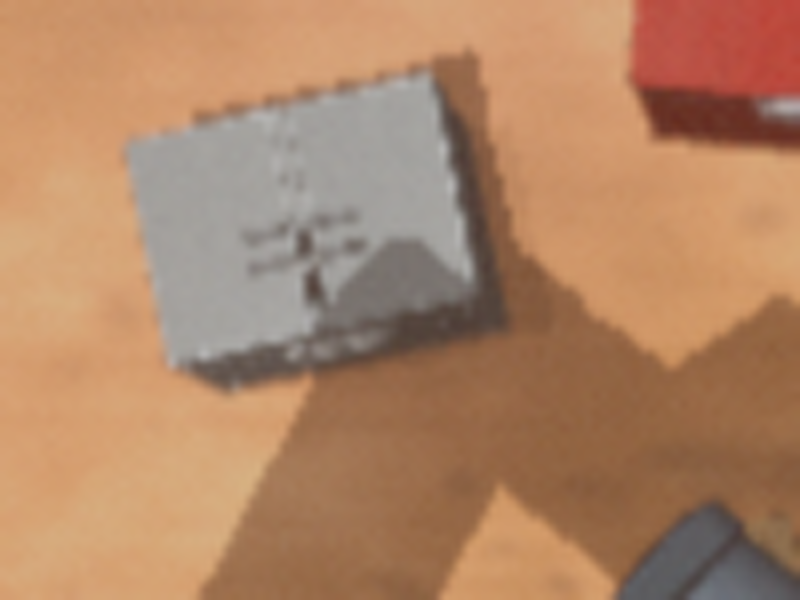

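Emit:
send_rows(deltas="9 -22.5 3 0 0 0 0.2;9 -22.5 3 0 0 0 0.2;9 -22.5 3 0 0 0 0.2;9 -22.5 3 0 0 0 0.2;15 -22.5 3 0 0 0 0.2;15 -22.5 3 0 0 0 0.2;15 -22.5 3 0 0 0 0.2;15 -22.5 2 0 0 0 0.2;0 0 0 0 0 0 0.2;0 0 0 0 0 0 0.2")

```text
time: 8.65
position: [0.5262, -0.0303, 0.1351]
tool_rot: [0.994, 0.111, -0.0, 0.0]
ft_force: [0.1, -0.4, -0.3]
grip_width: 0.0339
grip_force: 30.0
```

```bash
cat > m.py <<'E'
from h import *
o,R=state()
a=np.radians(12.65);u=np.array([np.cos(a),np.sin(a)]); v=np.array([-u[1],u[0]])
loc=lambda P:np.stack([(P[:,:2]*1000-[691.5,6])@u,(P[:,:2]*1000-[691.5,6])@v,P[:,2]*1000],1)
print('tcp in tester',loc(o['position'][None]).round(1))
for n in ('top','side'):
    c=cam(n); save(c,f"m_{n}_{int(o['time']*100)}.png",(170,130,270,240) if n=='top' else (190,190,310,290),5)
    P=pts(c,np.ones((384,512),bool)); L=loc(P)
    # tester sides at top plane
    T=L[(L[:,2]>108)&(L[:,2]<120)&(abs(L[:,0])<60)&(abs(L[:,1])<80)]
    print(n,'tester lat centre',(T[:,1].min()+T[:,1].max())/2, 'front',np.percentile(T[:,0],1).round(1))
    for r in robot.cut_out(n,'slat_center'):
        S=loc(pts(c,r['region']))
        if len(S)<20 or abs(S[:,1].mean())>60: continue
        S=S[(S[:,2]>66)&(S[:,2]<90)]
        if len(S)<10: continue
        F=S[S[:,0]>S[:,0].max()-45]
        print(n,r['box'],len(S),'lat 2/98',np.percentile(F[:,1],[2,98]).round(1),'x',S[:,0].min().round(1),S[:,0].max().round(1),'ztop',np.median(S[:,2]).round(1),
         'slope lat,z',np.polyfit(S[:,0],S[:,1],1)[0].round(3),np.polyfit(S[:,0],S[:,2],1)[0].round(3))
E
python3 m.py; ls pics
```

```text
t 8.65 p [526.2 -30.3 135.1] yaw 12.71 z [-5.e-04 -1.e-04 -1.e+00] F [ 0.1 -0.4 -0.3] w 33.9 g 30.0
tcp in tester [[-169.2    0.8  135.1]]
top tester lat centre -0.8865681091163253 front -53.9
top [199.0, 191.2, 214.9, 224.9] 91 lat 2/98 [-16.  14.] x -218.1 -88.5 ztop 79.8 slope lat,z 0.009 0.008
side tester lat centre 0.6669122852366911 front -54.7
side [249.2, 242.4, 263.9, 258.5] 181 lat 2/98 [-14.   18.9] x -139.2 -89.6 ztop 79.2 slope lat,z -0.025 0.005
crop_lip.png
crop_slat.png
crop_tester.png
m_side_865.png
m_top_865.png
side0.png
top0.png
```

Emit:
send_rows(deltas="8 0.5 0.6 0 0 0 0.2;8 0 0 0 0 0 0.2;6 0 0 0 0 0 0.2;4 0 0 0 0 0 0.2;4 0 0 0 0 0 0.2;4 0 0 0 0 0 0.2;4 0 0 0 0 0 0.2;4 0 0 0 0 0 0.2;0 0 0 0 0 0 0.2")

```text
time: 9.98
position: [0.5679, -0.0213, 0.1347]
tool_rot: [0.994, 0.11, 0.0, 0.0]
ft_force: [-1.1, 0.3, -0.5]
grip_width: 0.0338
grip_force: 30.0
```

```bash
python3 m.py
```

```text
t 9.97 p [567.9 -21.3 134.7] yaw 12.63 z [ 4.e-04 -1.e-04 -1.e+00] F [-1.1  0.3 -0.5] w 33.8 g 30.0
tcp in tester [[-126.6    0.4  134.7]]
top tester lat centre -0.7912333455213556 front -53.5
side tester lat centre 1.39012307767684 front -54.8
side [237.9, 245.5, 249.2, 260.9] 124 lat 2/98 [-13.6  19.8] x -94.6 -59.5 ztop 78.6 slope lat,z 0.121 0.025
```

It is through the slot with no contact force. I go on to the pad.

Emit:
send_rows(deltas="4 0 0 0 0 0 0.2;4 0 0 0 0 0 0.2;4 0 0 0 0 0 0.2;3 0 0 0 0 0 0.2;3 0 0 0 0 0 0.2;3 0 0 0 0 0 0.2;2 0 0 0 0 0 0.2;0 0 0 0 0 0 0.2;0 0 0 0 0 0 0.2")

```text
time: 11.3
position: [0.5895, -0.0163, 0.1345]
tool_rot: [0.994, 0.11, -0.0, -0.0]
ft_force: [-3.0, -0.9, -0.7]
grip_width: 0.0338
grip_force: 30.0
```

```bash
python3 m.py|head -2;ls pics
```

```text
t 11.3 p [589.5 -16.3 134.5] yaw 12.63 z [-9.e-04  1.e-04 -1.e+00] F [-3.  -0.9 -0.7] w 33.8 g 30.0
tcp in tester [[-104.4    0.6  134.5]]
crop_lip.png
crop_slat.png
crop_tester.png
m_side_1130.png
m_side_865.png
m_side_997.png
m_top_1130.png
m_top_865.png
m_top_997.png
side0.png
top0.png
```

Emit:
send_rows(deltas="2 0 0 0 0 0 0.2;2 0 0 0 0 0 0.2;2.5 0 0 0 0 0 0.2;0 0 0 0 0 0 0.2;0 0 0 0 0 0 0.2;0 0 0 0 0 0 0.2")

```text
time: 12.25
position: [0.5961, -0.0148, 0.1346]
tool_rot: [0.994, 0.11, -0.0, -0.0]
ft_force: [-3.8, -0.6, -1.1]
grip_width: 0.0339
grip_force: 30.0
```

Run:
```python
from h import *
o,R=state()
c=cam('side'); d=cam('top')
A=cv2.resize(c['image'][215:275,190:270,::-1],(600,450),interpolation=cv2.INTER_CUBIC)
B=cv2.resize(d['image'][140:215,165:240,::-1],(450,450),interpolation=cv2.INTER_CUBIC)
cv2.imwrite('pics/fin.png',cv2.resize(np.hstack([A,B]),(800,343)))
f=[]
for _ in range(8): robot.camera('top'); o=robot.get_obs(); f.append(o['ft_force'])
print(np.mean(f,0).round(2),o['time'])
```

```text
t 12.25 p [596.1 -14.8 134.6] yaw 12.63 z [-4.e-04  1.e-04 -1.e+00] F [-3.8 -0.6 -1.1] w 33.9 g 30.0
[-3.03 -0.64 -0.43] 12.75
```

View pics/fin.png

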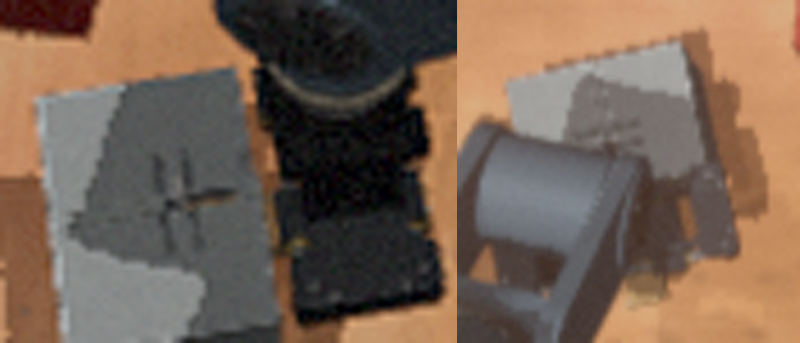

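Run:
```python
from h import *
a=np.radians(12.65);u=np.array([np.cos(a),np.sin(a)]); v=np.array([-u[1],u[0]])
Z=[]
for i in range(6):
    c=cam('side'); P=pts(c,np.ones((384,512),bool))
    L=np.stack([(P[:,:2]*1000-[691.5,6])@u,(P[:,:2]*1000-[691.5,6])@v,P[:,2]*1000],1)
    s=L[(L[:,2]>119)&(L[:,2]<131)&(L[:,0]>-50)&(L[:,0]<50)&(abs(L[:,1])<40)]; Z.append(s)
s=np.vstack(Z); print(s[s[:,0].argsort()].round(0).tolist()[::4])
n=cv2.resize(c['image'][228:258,200:240,::-1],(400,300),interpolation=cv2.INTER_CUBIC)
o=cv2.imread('pics/side0.png'); o=cv2.resize(o,(512,384),interpolation=cv2.INTER_AREA)[228:258,200:240]
n=cv2.convertScaleAbs(n,alpha=1.7)
cv2.imwrite('pics/cmp.png',np.hstack([cv2.resize(o,(400,300),interpolation=cv2.INTER_CUBIC),n]))
print([np.round(proj(c,np.r_[(np.array([691.5,6])+x*u)/1000,.12]),1) for x in (-30,-18,-6,0,6)])
```

```text
[[-49.0, 5.0, 119.0], [-48.0, 35.0, 120.0], [-43.0, -16.0, 119.0], [-42.0, -5.0, 121.0], [-35.0, -20.0, 120.0], [-26.0, 21.0, 119.0], [-23.0, -19.0, 120.0], [-21.0, 11.0, 122.0], [-21.0, -8.0, 121.0], [-21.0, -5.0, 122.0], [-21.0, 17.0, 120.0], [-21.0, -26.0, 119.0], [-21.0, -24.0, 123.0], [-20.0, 21.0, 121.0], [-20.0, -22.0, 121.0], [-20.0, 24.0, 122.0], [-20.0, -20.0, 119.0], [-19.0, 28.0, 123.0], [-19.0, -15.0, 122.0], [-18.0, 16.0, 120.0], [-17.0, 1.0, 121.0], [-16.0, 9.0, 125.0], [-16.0, -34.0, 119.0], [-15.0, -7.0, 127.0], [-15.0, -3.0, 128.0], [-14.0, -2.0, 124.0], [-14.0, 0.0, 128.0], [-14.0, 2.0, 125.0], [-14.0, 25.0, 119.0], [-7.0, 27.0, 119.0], [-7.0, 8.0, 120.0], [-7.0, -11.0, 122.0], [-6.0, -7.0, 123.0], [-6.0, -9.0, 120.0], [-6.0, -29.0, 119.0], [-6.0, 18.0, 121.0], [-5.0, -25.0, 120.0], [-5.0, -22.0, 120.0], [-5.0, 24.0, 121.0], [-4.0, 5.0, 120.0], [-4.0, -15.0, 122.0], [-4.0, 8.0, 120.0], [-0.0, -10.0, 119.0], [10.0, -25.0, 119.0], [15.0, -29.0, 120.0], [23.0, 13.0, 120.0], [28.0, 2.0, 119.0], [34.0, -25.0, 120.0], [40.0, 3.0, 120.0], [45.0, -7.0, 121.0], [49.0, 2.0, 120.0]]
[array([226.3, 248.3]), array([222.3, 248.9]), array([218.3, 249.6]), array([216.3, 249.9]), array([214.3, 250.2])]
```

View pics/cmp.png

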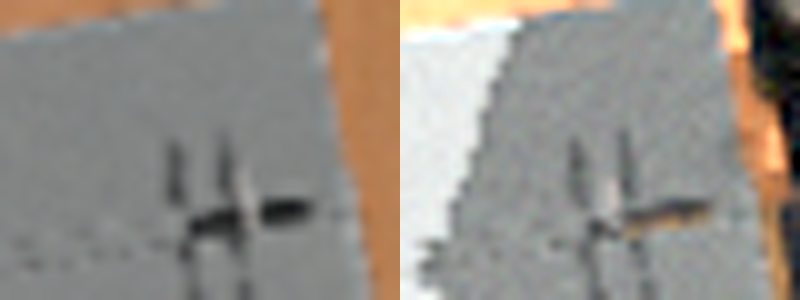

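The comparison shows the pale pointer moved from right of the marks (248,190) to between the two pairs (213,185 in the right half). Depth puts it about 1.5 mm short of the middle. I add 1 mm and settle.

Emit:
send_rows(deltas="1 0 0 0 0 0 0.2;0 0 0 0 0 0 0.2;0 0 0 0 0 0 0.2;0 0 0 0 0 0 0.2")

```text
time: 13.55
position: [0.5972, -0.0146, 0.1346]
tool_rot: [0.994, 0.11, -0.0, -0.0]
ft_force: [-3.7, 0.2, -0.8]
grip_width: 0.0337
grip_force: 30.0
```

```bash
python3 -c "
from h import *
state(); print(robot.hand_in())"
```

```text
t 13.55 p [597.2 -14.6 134.6] yaw 12.63 z [-0.e+00  1.e-04 -1.e+00] F [-3.7  0.2 -0.8] w 33.7 g 30.0
the job is handed in; nothing more can be done
None
```

I handed the job in at 13.6 s with the slat still gripped level in the slot. The pointer stood between the two pairs of marks at about 11–12 mm of travel by my estimate, and the force on the arm was only about 3–4 N, mostly the spring.

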